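Roll the stone carriage into the pizza oven and stop it at the index

TASK

Roll the loaded stone carriage into the pizza oven at a brisk pace (let it reach 0.1 m/s, but never 0.35 m/s) and bring it to rest with its pointer level with the pointer of the index clamp; the hand opening in its deck gives the fingertips a wall to push on and a wall to brake on. It runs almost without friction, keeps rolling when you stop pushing and rebounds if it is knocked: run along with it and catch it softly, do not grip, wedge or knock it (stay well under 25 N), and never let it reach the stop at the end of its travel. Leave it standing still at the index, hands off, with the bowl and the spatula where they are.

Things in the scene. Friction and masses are not known exactly. Their poses are not given: they have to be found in the camera images.
- station: Stainless pizza oven (420 mm wide, 290 mm high, flue to 377 mm) with two guide rails, fixed to the table. Origin on the table midway between the rails (x = +-105 mm, tops 26 mm high, from y = -480 mm into the oven). Its +y is the way the carriage rolls in, z up. The oven's open mouth faces -y at y = 280 mm, lintel 172 mm above the table. An index bar 24 mm high stands at x = 212 mm.
- carriage (a joint): How far the low steel carriage has rolled in along the rails (station +y), in m; starts at rest at 0 to 0.06. A hard stop ends the travel at 0.44 (beyond 0.435 counts as struck); at the index it reads 0.33 to 0.385. Nominal 4.6 kg loaded (3.4 to 6), drag 0.4 N s/m, dry friction 0.03 N: it slows with a time constant of about 10 s.
- opening (a point): Centre of the carriage's hand opening at its top face, 72 mm above the table; moves with the carriage, axes as the station's. Open down to the table, clear inside: 130 mm long in y (push on its front wall at +65 mm, brake on its rear wall at -65 mm), 126 mm wide in x; upright walls from 32 to 72 mm above the table. Around it flat deck: 95 mm behind, 92 mm on each side.
- dish_foot (a point): Centre of the foot of a lidded earthenware baking dish, 156 mm across, 68 mm high (knob top 142 mm above the table), fixed on the carriage's pale baking stone, its centre 290 mm ahead (+y) of the opening's centre. The stone (284 mm long, top 74 mm above the table) begins 95 mm ahead of the opening's centre.
- pointer (a point): Tip of the flat dark steel pointer on the carriage's +x side (station axes), 63 mm above the table, level with the opening's centre along y and 195 mm from it along x.
- index: Index clamp, a fixed steel block about 40 x 34 mm, 66 mm high with a 14 mm black screw head on top, on the index bar at station x = 212 mm, y = 60 to 115 mm. Origin at its foot on the table, axes as the station's. Its pointer, at y = 0 in this frame, points at the carriage; the carriage is in place when pointer has y = 0 in this frame.
- index_tip (a point): Tip of the index clamp's pointer, 63 mm above the table.
- bowl: Grey ceramic bowl, 130 mm across, 55 mm high, loose on the table beyond the rails; origin in the centre of its foot. Leave alone.
- spatula: Yellow silicone spatula lying flat, 280 mm long, 60 mm wide, loose on the table; origin near its middle. Leave alone.

How it is judged:
On the way, in this order (a step that is already met when the one before it is completed fails the run):
1. the carriage rolls towards the oven at 0.1 m/s or more (velocity of joint carriage above 0.1 m/s), for 0.1 s.
2. the carriage stands still, its pointer within 12 mm of the index, for 0.5 s (y of pointer in the frame of index between -0.012 and 0.012 m and velocity of joint carriage between -0.01 and 0.01 m/s), for 0.5 s.
At the end, for the whole second after the job is handed in: The carriage stands still (slower than 0.01 m/s) with its pointer within 12 mm of the index along the rails, hands off (all of step 2); the robot touches nothing.
It fails at once if the carriage reaches the stop at the end of its travel (0.435 m or more) (value of joint carriage above 0.435 m).
It fails at once if the carriage runs faster than 0.35 m/s (velocity of joint carriage above 0.35 m/s).
It fails at once if the carriage is gripped, wedged or knocked: more than 25 N between the robot and it (contact force between any of the fingers, the arm and carriage above 25 N).
It fails at once if the bowl or the spatula is moved more than 20 mm (distance of any of bowl, spatula from where it was at the start of the episode above 0.02 m).
It also fails if it takes over 35 s, if anything falls off the work surface, if the arm or the gripper's body presses on something with over 40 N, if the wrist force passes 120 N, or if a joint passes its speed limit or range.

ROBOT

A 6-joint arm with a two-finger parallel gripper is mounted at the origin on the work surface. World frame = base frame: x ahead of the robot, y to its left, z up, the work surface at z = 0. Lengths are in m, angles in rad, forces in N, time in s.
With the tool pointing down it reaches from about 0.25 to 0.775 m from the base axis. Payload 4 kg.
Tool frame: the origin (TCP) lies midway between the tips of the shut fingers; the grasp point (between the pads) lies 19 mm behind it; z points along the fingers, y is the line along which they close (so a half turn about z gives the same grasp; the last joint's range is limited). The gripper opens to 94 mm and grips with 3 to 60 N. Pads are 16 mm wide; open, the fingers measure 119 mm over their backs; the gripper's body (75 mm by 177 mm) begins 78 mm behind the grasp point.
Start: joints at [-1.365, 0.087, 1.371, -0, 1.684, -0.103], TCP at [0.167, -0.524, 0.206] pointing down, gripper open.
Joint ranges: [-3.1, 3.1], [-0.76, 2.03], [0.27, 2.55], [-1.08, 4.22], [0.17, 2.65], [-2.57, 2.57]. Speed limits (rad/s): [2.79, 2.79, 3.14, 3.14, 3.14, 3.14].

INTERFACE

Orientations are given as [roll, pitch, yaw] about the fixed x, y, z axes, in that order (R = Rz(yaw) Ry(pitch) Rx(roll)).
In Python, from bench import robot gives the robot as it stands. The module is installed in compiled form; this text tells all that it offers.
- The arm moves only by the tool arm_command, never from a script. Its argument "targets" is a list of rows, each a list of 4 numbers: the shift along the world's x, y, z as a fraction of full scale, then the turn about the world's z as a fraction of full scale. A call has 1 to 8 rows; each row is the pose to reach, as a shift and turn from the pose commanded when the call began; what a row does not reach only later rows make up. Full scale, the value 1, is 0.5 m for a shift and 120 degrees for a turn. A row lasts 1/12 s, in which the tool goes at most 41.7 mm and 7.16 degrees, less where a joint would pass 70% of its speed; a pose out of reach is approached as far as the arm can. A call with a number of a shift or a turn outside -1 to 1 is refused whole. A call with a gripper value outside its range is refused whole. "claw" is the closure, from 0 (fully open) to 1 (shut), set as the call begins (left out, the last holds). The fingers move at their own pace and stop on an object; the grip force is fixed at half the most. Time passes only in rows, so rows that repeat a pose let the fingers close. It gives the time, the measured TCP pose, the force, the opening and the grip force at its end, in the units of the state.
- robot.get_obs(): the state, without advancing time (a new reading comes with each control period).
- robot.snapshot(name): name is "scene" or "top" or "wrist"; returns the picture (400x640x3 uint8, red, green, blue); there is no depth.
- robot.camera_info(name): a dict with "vfov" (degrees; the focal length in pixels is half the picture's height over the tangent of half this angle, whatever the lens; pixels are square), "cx", "cy" (the principal point, pixels), "extrinsics" (4x4, takes a point from camera to world coordinates); the wrist camera has in their place "T_tool_cam" (4x4, takes a point from camera to tool coordinates, whose origin is the TCP and whose axes are the flange's). Camera axes: x right, y up, looking along -z (the intrinsics and any distortion apply to the point x, -y, -z); pixel columns grow to the right and rows downward; lengths in m; the calibration is good to about 2 mm. The wrist camera is an equidistant fisheye: a pixel r from the principal point sees the ray r / f radians off the axis. A picture is of the moment at which its call begins: read the wrist's pose just before it. camera_info takes no time and is no camera call.
- robot.close_job(): hands the job in; it is judged then, once.
The state is a dict: "time": time; "joint_positions": joint angles; "qvel": joint speeds; "joint_torque": joint torques, N m; "tool_pos": TCP position; "ee_rot": TCP orientation; "wrist_force": force on the tool from outside, world axes, zero at the start; "wrist_torque": the same for the moment, N m; "width": finger opening in m; "finger_force": force on a finger pad.
Only numpy, scipy, OpenCV 4.12 (cv2) and the standard library are available. Lean on these libraries where they do the work, as an engineer would, in place of code of your own. Each camera call takes 0.05 s, during which the arm holds its last target. There are 200 camera calls.

## Working session

There is one attempt and no reset: what is moved stays moved. The work goes in short steps, Python scripts to look and compute and a tool call to move; the robot and the scene stay as the last step left them, time stands still between calls to the robot, and variables do not carry over. Pictures are saved under pics/ and viewed, at most 10 in all, crops included, and the job is handed in when it is done.

Besides the shell and the picture viewer there is one more tool, called as name(argument=value, ...), one argument or row to a line, values as JSON. arm_command: Moves the arm, as the interface text tells. Shift numbers are shares of 0.5 m and turn numbers shares of 120 degrees, none past 1 either way. Its arguments: {"type":"object","properties":{"targets":{"type":"array"},"claw":{"type":"number"}},"required":["targets"]}

```bash
mkdir -p pics; python3 - <<'E'
from bench import robot
import cv2,numpy as np
o=robot.get_obs();print(o['time'],o['tool_pos'],o['ee_rot'],o['width'],o['wrist_force'])
for n in('scene','top'):
    im=robot.snapshot(n);cv2.imwrite(f'pics/{n}0.png',im[:,:,::-1])
    i=robot.camera_info(n);print(n,i['vfov'],i['cx'],i['cy'],{k:v for k,v in i.items() if k not in('vfov','cx','cy','extrinsics')});print(np.round(i['extrinsics'],4).tolist())
E
```

```text
0.0 [ 0.16701522 -0.52346184  0.20432103] [-3.13941898e+00 -2.01715956e-04  3.08788365e-01] 0.09416244089930598 [-0.17316673  0.53704808  0.05023357]
scene 42.6652674082343 324.3893574066835 195.79884251355344 {}
[[-0.0481, -0.7851, 0.6175, 1.2931], [0.9987, -0.0274, 0.0429, -0.0484], [-0.0167, 0.6188, 0.7854, 0.9666], [0.0, 0.0, 0.0, 1.0]]
top 44.381641147360995 312.83888479999047 192.78682643998965 {}
[[0.0062, 0.9927, -0.1205, 0.4769], [-0.9999, 0.005, -0.0095, -0.0937], [-0.0089, 0.1206, 0.9927, 1.1108], [0.0, 0.0, 0.0, 1.0]]
```

View pics/top0.png

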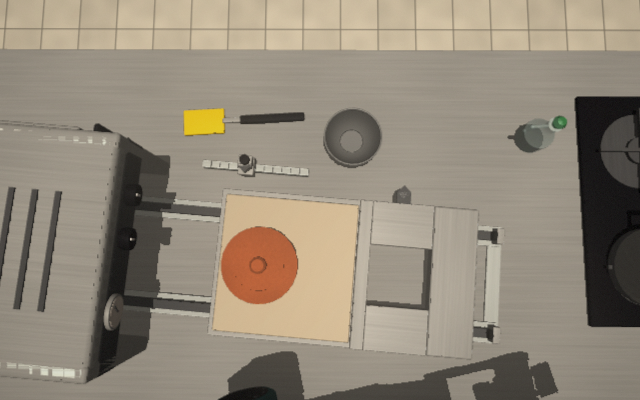

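View pics/scene0.png

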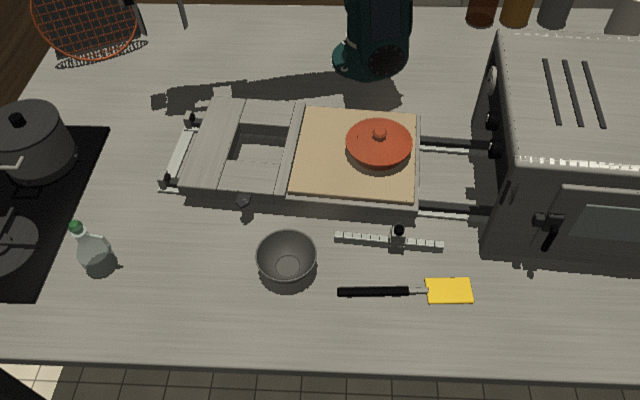

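```bash
python3 - <<'E'
import cv2
im=cv2.imread('pics/top0.png')
a=cv2.resize(im[180:360,340:510],None,fx=4,fy=4,interpolation=cv2.INTER_CUBIC)[:600]
cv2.imwrite('pics/c1.png',im[0:0] if 0 else cv2.resize(im[180:330,340:510],None,fx=4,fy=4,interpolation=cv2.INTER_CUBIC))
cv2.imwrite('pics/c2.png',cv2.resize(im[140:190,195:320],None,fx=6,fy=6,interpolation=cv2.INTER_CUBIC))
E
```

```text
(no output)
```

View pics/c1.png

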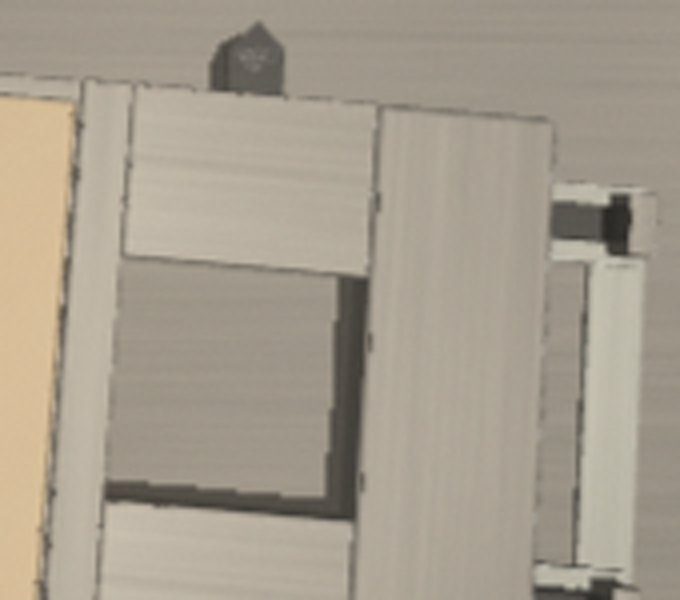

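View pics/c2.png

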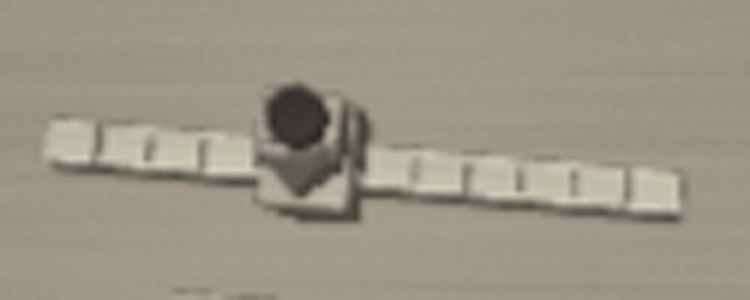

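```bash
cat > h.py <<'E'
import numpy as np
from bench import robot
def ray(n,u,v,z):
    i=robot.camera_info(n);f=200/np.tan(np.radians(i['vfov']/2));T=i['extrinsics']
    d=T[:3,:3]@np.array([(u-i['cx'])/f,-(v-i['cy'])/f,-1]);return T[:3,3]+d*(z-T[2,3])/d[2]
def c1(u,v,z=.072): return ray('top',340+(u+.5)/4-.5,180+(v+.5)/4-.5,z)
def c2(u,v,z=.063): return ray('top',195+(u+.5)/6-.5,140+(v+.5)/6-.5,z)
E
python3 - <<'E'
from h import *
P=np.array([c1(*p) for p in[(122,256),(368,275),(352,520),(104,502)]])[:,:2]
c=P.mean(0);print(P,c)
print('len',[np.linalg.norm(P[i]-P[i-1]) for i in range(4)])
y=P[0]-P[1]+P[3]-P[2];print('y axis ang',np.degrees(np.arctan2(y[1],y[0])))
x=P[0]-P[3]+P[1]-P[2];print('x axis ang',np.degrees(np.arctan2(x[1],x[0])))
pt=c1(260,22,.063)[:2];it=c2(299,193)[:2];print('ptr',pt,'idx',it)
b0,b1=c2(50,140,.024)[:2],c2(680,193,.024)[:2];d=b0-b1;print('bar ang',np.degrees(np.arctan2(d[1],d[0])))
a=ray('top',226,190.5,.072)[:2];e=c1(552,120)[:2];d=a-e;ang=np.arctan2(d[1],d[0]);print('edge',np.degrees(ang),np.linalg.norm(d))
Y=np.array([np.cos(ang),np.sin(ang)]);X=np.array([Y[1],-Y[0]])
print('ptr-open',(pt-c)@Y,(pt-c)@X,'idx-ptr',(it-pt)@Y,(it-pt)@X,'idx-open',(it-c)@Y,(it-c)@X)
t=robot.get_obs()['tool_pos'][:2];print('tool rel',(t-c)@Y,(t-c)@X)
k=ray('top',258,265,.142)[:2];print('dish',(k-c)@Y,(k-c)@X)
print([ (n,ray('scene',u,v,z)[:2]) for n,u,v,z in[('ptr',243,206,.063),('idx',398,240,.063)]])
E
```

```text
[[ 0.49575963 -0.20499031]
 [ 0.48660582 -0.33397909]
 [ 0.36055061 -0.32281926]
 [ 0.36877292 -0.19465896]] [ 0.42792225 -0.2641119 ]
len [np.float64(0.12740628044783833), np.float64(0.12931317672415457), np.float64(0.12654824612720456), np.float64(0.12842378639145097)]
y axis ang 86.13427621810672
x axis ang -4.854555947986754
ptr [ 0.62168774 -0.28115863] idx [0.64922915 0.06491955]
bar ang 85.40103076412865
edge 85.92215311467346 0.5365485778257565
ptr-open -0.0032245653904405813 0.19448717020759587 idx-ptr 0.34716055166620924 0.002861449615565788 idx-open 0.3439359862757686 0.19734861982316165
tool rel -0.27728376026123486 -0.24176485068276488
dish 0.2871555394311013 0.0032128926174426406
[('ptr', array([ 0.61778119, -0.27686707])), ('idx', array([0.69518034, 0.06232216]))]
```

Top view: opening corners at about (370,244), (432,249), (428,310) and (366,305); carriage pointer at (405,185); index tip at (244,172). The sizes agree with the given ones. Travel needed is about 0.346 m along 85.7°. I'll set the fingers along the rails and enter the opening partly shut.

arm_command(
  targets=[
    [0.04,0.04,0,-0.02],
    [0.1,0.1,-0.01,-0.05],
    [0.17,0.17,-0.03,-0.08],
    [0.24,0.24,-0.05,-0.11],
    [0.31,0.31,-0.07,-0.14],
    [0.38,0.38,-0.09,-0.17],
    [0.45,0.45,-0.1,-0.183],
    [0.5,0.5,-0.11,-0.183],
  ],
  claw=0.25,
)

```text
time: 0.77
tool_pos: [0.391, -0.2989, 0.155]
ee_rot: [-3.141, 0.001, -0.076]
wrist_force: [0.4, -0.5, -0.0]
width: 0.0704
finger_force: 0.0
```

arm_command(
  targets=[
    [0.02,0.018,0,0],
    [0.022,0.02,0,0],
    [0.022,0.02,0,0],
    [0.022,0.02,0,0],
  ],
)

```text
time: 1.1
tool_pos: [0.4006, -0.2916, 0.1558]
ee_rot: [3.141, 0.001, -0.075]
wrist_force: [0.4, -0.8, -0.3]
width: 0.0703
finger_force: 0.0
```

```bash
python3 - <<'E'
from h import *
import cv2
o=robot.get_obs();print(o['time'],o['tool_pos'],np.degrees(o['ee_rot']),o['width'],o['wrist_force'])
a=robot.snapshot('scene');b=robot.snapshot('top')
print(robot.camera_info('wrist'))
v=np.vstack([cv2.resize(a[60:260,150:350],(0,0),fx=1.5,fy=1.5),cv2.resize(b[150:350,320:520],(0,0),fx=1.5,fy=1.5)])
w=robot.snapshot('wrist')[:,:,::-1]
v=np.hstack([cv2.resize(a[80:280,150:350],(400,400)),cv2.resize(b[150:350,320:520],(400,400))])
cv2.imwrite('pics/d1.png',v[:,:,::-1]);cv2.imwrite('pics/w1.png',w)
E
```

```text
1.1 [ 0.40061627 -0.29159308  0.15583161] [ 1.79966860e+02  4.16951656e-02 -4.30649947e+00] 0.07028408144626387 [ 0.40530229 -0.79882258 -0.30981089]
{'vfov': 65.70646984690485, 'cx': 324.07922541722274, 'cy': 194.26270165343757, 'T_tool_cam': array([[-7.50087403e-04,  9.62347076e-01,  2.71822632e-01,
         7.97837273e-02],
       [ 9.99999447e-01,  9.22111008e-04, -5.05122928e-04,
         3.14778088e-04],
       [-7.36754214e-04,  2.71822103e-01, -9.62347235e-01,
        -1.79260359e-01],
       [ 0.00000000e+00,  0.00000000e+00,  0.00000000e+00,
         1.00000000e+00]])}
```

View pics/d1.png

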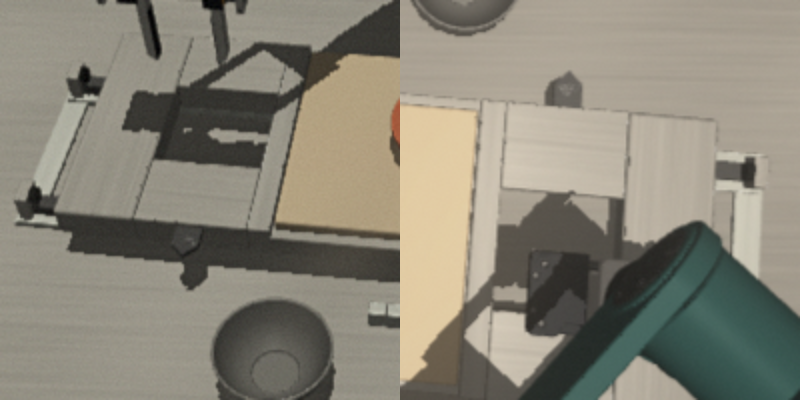

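The left half shows the fingers still behind and short of the opening, and the top half shows the pointer clear. I'll finish the lateral move, then go down.

arm_command(
  targets=[
    [0.03,0.03,0,0],
    [0.055,0.057,0,0],
    [0.055,0.057,-0.03,0],
    [0.055,0.057,-0.08,0],
    [0.055,0.057,-0.12,0],
    [0.055,0.057,-0.12,0],
  ],
)

```text
time: 1.75
tool_pos: [0.4256, -0.2613, 0.0914]
ee_rot: [-3.137, 0.007, -0.076]
wrist_force: [0.7, -0.3, -1.9]
width: 0.0703
finger_force: 0.0
```

```bash
python3 - <<'E'
from h import *
import cv2
o=robot.get_obs();print(o['time'],o['tool_pos'],np.degrees(o['ee_rot']),o['width'],o['wrist_force'])
w=robot.snapshot('wrist')[:,:,::-1];b=robot.snapshot('scene')[:,:,::-1]
cv2.imwrite('pics/w2.png',np.vstack([w,cv2.resize(b[100:200,150:470],(640,200))]))
E
```

```text
1.75 [ 0.42562957 -0.2613368   0.0914222 ] [-179.73617679    0.42897267   -4.36844772] 0.07034810034526136 [ 0.66610931 -0.32290288 -1.94448491]
```

View pics/w2.png

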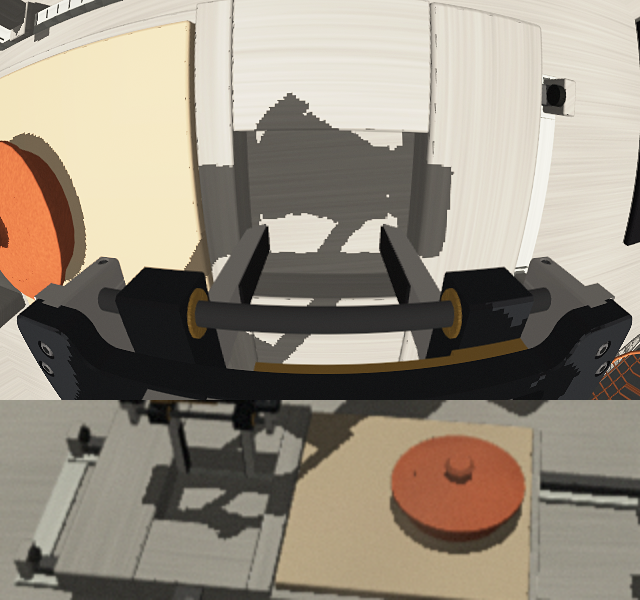

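Wrist view: both fingertips, at (265,230) and (383,230), lie inside the opening, whose edges are at columns 233 and 430, with room on both sides. I'll go down the rest of the way.

arm_command(
  targets=[
    [0,0,-0.03,0],
    [0,0,-0.06,0],
    [0,0,-0.08,0],
    [0,0,-0.092,0],
    [0,0,-0.092,0],
    [0,0,-0.092,0],
  ],
)

```text
time: 2.35
tool_pos: [0.4291, -0.2628, 0.0506]
ee_rot: [3.141, -0.001, -0.075]
wrist_force: [0.2, -0.1, -0.1]
width: 0.0706
finger_force: 0.0
```

arm_command(
  targets=[
    [0,0,0,0],
    [0,0,0,0],
    [0,0,0,0],
    [0,0,0,0],
  ],
  claw=0.1,
)

```text
time: 2.68
tool_pos: [0.4291, -0.2626, 0.0505]
ee_rot: [3.141, -0.001, -0.074]
wrist_force: [-0.1, 0.5, -0.4]
width: 0.0846
finger_force: 0.0
```

arm_command(
  targets=[
    [0.0003,0.004,0,0],
    [0.0008,0.01,0,0],
    [0.0014,0.018,0,0],
    [0.002,0.026,0,0],
    [0.0027,0.036,0,0],
    [0.0036,0.048,0,0],
    [0.0047,0.062,0,0],
    [0.0059,0.078,0,0],
  ],
)

```text
time: 3.35
tool_pos: [0.4319, -0.2227, 0.05]
ee_rot: [3.141, -0.0, -0.074]
wrist_force: [0.1, 0.0, 0.4]
width: 0.0846
finger_force: 0.3
```

arm_command(
  targets=[
    [0.0014,0.018,0,0],
    [0.0028,0.038,0,0],
    [0.0045,0.06,0,0],
    [0.0063,0.084,0,0],
    [0.0081,0.108,0,0],
  ],
)

```text
time: 3.77
tool_pos: [0.4357, -0.1677, 0.0498]
ee_rot: [-3.141, 0.0, -0.074]
wrist_force: [-0.2, 0.7, -0.6]
width: 0.0845
finger_force: 0.0
```

```bash
python3 - <<'E'
from h import *
import cv2
a=robot.snapshot('scene');o=robot.get_obs();print(o['time'],o['tool_pos'],o['qvel'][0])
cv2.imwrite('pics/s3.png',a[:,:,::-1])
b=cv2.imread('pics/scene0.png')[:,:,::-1]
c=np.hstack([cv2.resize(b[175:225,220:340],(0,0),fx=6,fy=6,interpolation=cv2.INTER_CUBIC)])
d=cv2.resize(a[175:225,220:340],(0,0),fx=6,fy=6,interpolation=cv2.INTER_CUBIC)
cv2.imwrite('pics/s3c.png',np.vstack([c,d])[:,:,::-1])
E
```

```text
3.8167 [ 0.43555605 -0.16566831  0.049658  ] -0.0291240600885075
```

View pics/s3c.png

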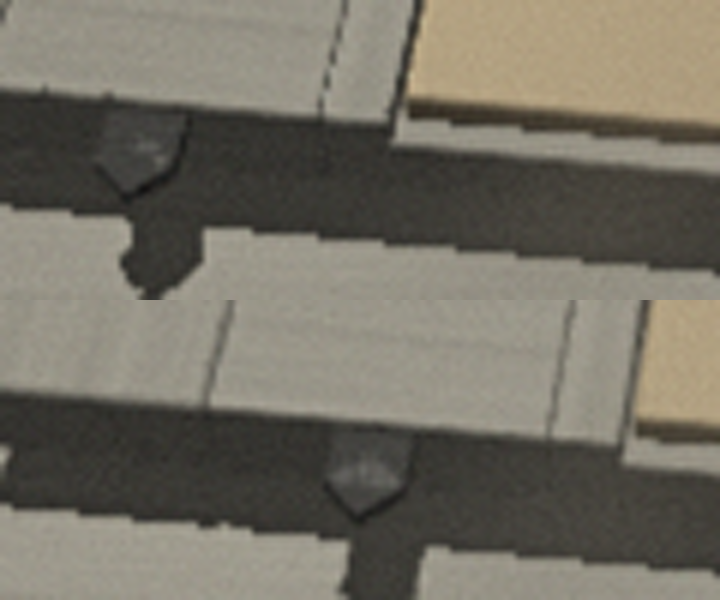

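Crop: the pointer tip moved from (128,197) at the start to (360,219) now, in 6x crop pixels.

```bash
python3 - <<'E'
from h import *
f=lambda u,v:ray('scene',220+(u+.5)/6-.5,175+(v+.5)/6-.5,.063)
a,b=f(128,197),f(360,219);print(a,b,b-a,np.linalg.norm(b-a))
E
```

```text
[ 0.62185966 -0.28091748  0.063     ] [ 0.62886314 -0.19412913  0.063     ] [0.00700348 0.08678835 0.        ] 0.08707046379076538
```

arm_command(
  targets=[
    [0.0016,0.022,0,0],
    [0.0033,0.044,0,0],
    [0.005,0.066,0,0],
    [0.0066,0.088,0,0],
    [0.0083,0.11,0,0],
    [0.0099,0.132,0,0],
    [0.0115,0.154,0,0],
    [0.0132,0.176,0,0],
  ],
)

```text
time: 4.48
tool_pos: [0.4424, -0.0802, 0.0499]
ee_rot: [3.142, -0.0, -0.074]
wrist_force: [0.0, -0.4, -0.6]
width: 0.0846
finger_force: 0.0
```

arm_command(
  targets=[
    [0.0016,0.0212,0,0],
    [0.0031,0.0416,0,0],
    [0.0046,0.0612,0,0],
    [0.006,0.08,0,0],
    [0.0073,0.098,0,0],
    [0.0086,0.115,0,0],
  ],
)

```text
time: 4.98
tool_pos: [0.4468, -0.0231, 0.0499]
ee_rot: [3.141, -0.0, -0.074]
wrist_force: [-0.8, -0.2, 0.2]
width: 0.0845
finger_force: 0.0
```

arm_command(
  targets=[
    [0.0012,0.0164,0,0],
    [0.0024,0.032,0,0],
    [0.0035,0.0468,0,0],
    [0.0046,0.0608,0,0],
    [0.0056,0.074,0,0],
    [0.0065,0.0864,0,0],
  ],
)

```text
time: 5.48
tool_pos: [0.45, 0.0199, 0.0499]
ee_rot: [3.141, -0.0, -0.074]
wrist_force: [0.1, -0.0, -1.3]
width: 0.0845
finger_force: 0.0
```

arm_command(
  targets=[
    [0.0009,0.0116,0,0],
    [0.0017,0.0224,0,0],
    [0.0024,0.0324,0,0],
    [0.0031,0.0416,0,0],
    [0.0037,0.05,0,0],
    [0.0043,0.0576,0,0],
  ],
)

```text
time: 5.98
tool_pos: [0.4521, 0.0485, 0.0499]
ee_rot: [3.141, -0.0, -0.074]
wrist_force: [0.7, 0.1, 0.8]
width: 0.0845
finger_force: 0.0
```

```bash
python3 - <<'E'
from h import *
import cv2
o=robot.get_obs();print(o['time'],o['tool_pos'],o['wrist_force'],o['finger_force'])
a=robot.snapshot('scene');cv2.imwrite('pics/s4.png',a[:,:,::-1])
d=cv2.resize(a[190:270,310:440],(0,0),fx=6,fy=6,interpolation=cv2.INTER_CUBIC)
cv2.imwrite('pics/s4c.png',d[:,:,::-1])
E
```

```text
5.9833 [0.45210754 0.04851204 0.04993468] [0.66706221 0.09036585 0.77561351] 0.03920199698768556
```

View pics/s4c.png

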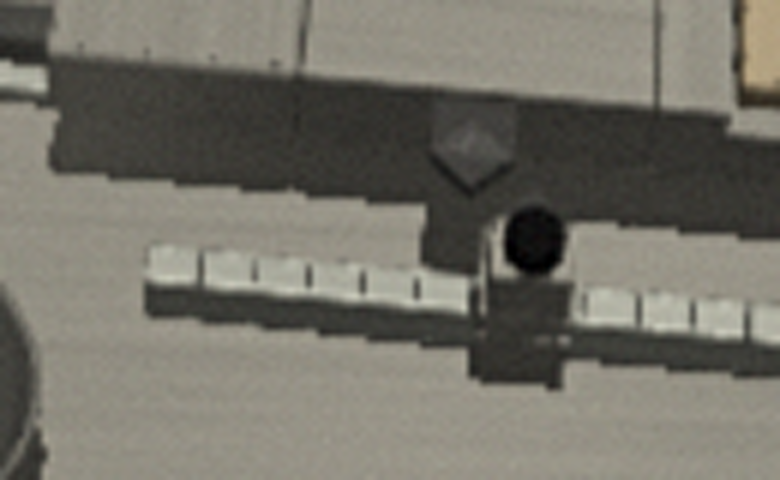

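Crop: the carriage pointer tip is at (472,192) and the clamp's screw head at (536,241).

```bash
python3 - <<'E'
from h import *
g=lambda u,v,z:ray('scene',310+(u+.5)/6-.5,190+(v+.5)/6-.5,z)
p=g(472,192,.063);Y=np.array([np.cos(np.radians(85.7)),np.sin(np.radians(85.7))])
it=c2(299,193)[:2];s1=g(536,241,.078)[:2];s2=c2(297,118,.078)[:2]
p0=np.array([.6218,-.2810]);c=np.array([.428,-.2641]);t=np.array([.4521,.0485])
print(p,'left',(it-p[:2])@Y,'D',(p[:2]-p0)@Y,'tool',(t-c)@Y)
print('screw scene/top',s1,s2,'screw y rel ptr',(s1-p[:2])@Y,(s2-it)@Y)
E
```

```text
[0.64854038 0.04329671 0.063     ] left 0.021613616885006064 D 0.3253888156710803 tool 0.3135270600564657
screw scene/top [0.6794025  0.06343484] [0.67387368 0.06398755] screw y rel ptr 0.02239544635585285 0.0009184459322934624
```

arm_command(
  targets=[
    [0.0004,0.006,0,0],
    [0.0009,0.012,0,0],
    [0.0012,0.016,0,0],
  ],
)

```text
time: 6.28
tool_pos: [0.4526, 0.0561, 0.0499]
ee_rot: [3.141, 0.0, -0.075]
wrist_force: [0.2, -0.4, -0.5]
width: 0.0847
finger_force: 0.0
```

```bash
cat >> h.py <<'E'
import cv2
up=lambda im:cv2.resize(im,(0,0),fx=8,fy=8,interpolation=cv2.INTER_CUBIC)
def track():
    "pointer tip along Y to go (mm), by matching the pointer patch of s4"
    o=robot.get_obs();a=robot.snapshot('scene')[:,:,::-1];r=cv2.imread('pics/s4.png')
    x0,y0,x1,y1=376,198,399,224
    R=cv2.matchTemplate(up(a[185:245,355:420]),up(r[y0:y1,x0:x1]),cv2.TM_CCOEFF_NORMED)
    _,s,_,(mx,my)=cv2.minMaxLoc(R);u=310+472.5/6-.5+mx/8+355-x0;v=190+192.5/6-.5+my/8+185-y0
    p=ray('scene',u,v,.063)[:2];Y=np.array([np.cos(np.radians(85.7)),np.sin(np.radians(85.7))])
    go=(np.array([.6492,.0649])-p)@Y*1e3;t=(o['tool_pos'][:2]-[.428,-.2641])@Y*1e3
    print('t',o['time'],'score',round(s,3),'go',round(go,1),'tool',round(t,1),'rel',round(t-(346.9-go),1),'F',np.round(o['wrist_force'],1),o['finger_force'])
E
python3 -c "from h import *;track();track()"
```

```text
t 6.2833 score 0.993 go 20.3 tool 321.1 rel -5.5 F [ 0.2 -0.4 -0.5] 0.0
t 6.3333 score 0.992 go 20.0 tool 321.4 rel -5.5 F [-0.6  0.8 -0.2] 0.0
```

arm_command(
  targets=[
    [0.0003,0.004,0,0],
    [0.0006,0.008,0,0],
    [0.0009,0.012,0,0],
  ],
)

```text
time: 6.63
tool_pos: [0.4531, 0.0621, 0.0499]
ee_rot: [3.141, 0.0, -0.075]
wrist_force: [-0.7, -0.8, 0.8]
width: 0.0845
finger_force: 0.0
```

arm_command(
  targets=[
    [0,0,0,0],
    [0,0,0,0],
  ],
  claw=0,
)

```text
time: 6.8
tool_pos: [0.4531, 0.0622, 0.0499]
ee_rot: [3.141, 0.0, -0.074]
wrist_force: [-0.5, 0.0, 0.7]
width: 0.0929
finger_force: 0.0
```

```bash
python3 -c "from h import *;track()"
```

```text
t 6.8 score 0.992 go 20.0 tool 327.2 rel 0.3 F [-0.5  0.   0.7] 0.0
```

arm_command(
  targets=[
    [0.0001,0.002,0,0],
    [0.0004,0.005,0,0],
    [0.0006,0.008,0,0],
    [0.0008,0.011,0,0],
    [0.001,0.014,0,0],
    [0.0013,0.017,0,0],
    [0.0015,0.02,0,0],
    [0.0017,0.023,0,0],
  ],
)

```text
time: 7.52
tool_pos: [0.454, 0.0739, 0.0499]
ee_rot: [-3.142, 0.0, -0.074]
wrist_force: [0.6, 0.5, -0.2]
width: 0.0942
finger_force: 0.0
```

arm_command(
  targets=[
    [0.0002,0.003,0,0],
    [0.0005,0.006,0,0],
    [0.0006,0.008,0,0],
    [0.0008,0.01,0,0],
    [0.0009,0.012,0,0],
    [0.001,0.014,0,0],
    [0.0011,0.015,0,0],
    [0.0012,0.016,0,0],
  ],
)

```text
time: 8.18
tool_pos: [0.4546, 0.0817, 0.0499]
ee_rot: [3.141, -0.0, -0.074]
wrist_force: [-0.1, -0.3, 0.2]
width: 0.0936
finger_force: 0.0
```

```bash
python3 -c "from h import *;track();track();track();track()"
```

```text
t 8.1833 score 0.99 go -2.0 tool 346.8 rel -2.1 F [-0.1 -0.3  0.2] 0.0
t 8.2333 score 0.99 go -2.8 tool 346.8 rel -2.9 F [-0.7  0.5  0.1] 0.0
t 8.2833 score 0.99 go -3.9 tool 346.8 rel -4.0 F [-0.4 -0.8  0.1] 0.0
t 8.3333 score 0.99 go -4.1 tool 346.7 rel -4.3 F [ 0.1 -0.1  0.5] 0.0
```

arm_command(
  targets=[
    [0,-0.001,0,0],
    [0,-0.001,0,0],
    [0,-0.001,0,0],
    [0,-0.001,0,0],
    [0,-0.001,0,0],
    [0,-0.001,0,0],
  ],
)

```text
time: 8.88
tool_pos: [0.4546, 0.0811, 0.0499]
ee_rot: [3.141, -0.0, -0.074]
wrist_force: [0.2, 0.4, 0.2]
width: 0.0941
finger_force: 0.0
```

```bash
python3 -c "
from h import *
for i in range(6):track()"
```

```text
t 8.8833 score 0.989 go -5.5 tool 346.2 rel -6.2 F [0.2 0.4 0.2] 0.0
t 8.9333 score 0.99 go -5.5 tool 346.2 rel -6.2 F [-1.  -0.3 -0.8] 0.0
t 8.9833 score 0.988 go -5.2 tool 346.2 rel -5.9 F [-0.7  0.8  0.1] 0.0
t 9.0333 score 0.99 go -4.9 tool 346.2 rel -5.6 F [ 0.3 -0.4  0.3] 0.0
t 9.0833 score 0.991 go -4.7 tool 346.2 rel -5.4 F [ 0.9 -0.4  0.1] 0.0
t 9.1333 score 0.989 go -4.7 tool 346.2 rel -5.3 F [ 0.4 -0.3 -0.8] 0.0
```

```bash
python3 - <<'E'
from h import *
for i in range(3):track()
b=robot.snapshot('top')[:,:,::-1];cv2.imwrite('pics/t5.png',b)
cv2.imwrite('pics/t5c.png',cv2.resize(b[140:220,205:305],(800,640)[:2] if 0 else (750,600),interpolation=cv2.INTER_CUBIC))
E
```

```text
t 9.1833 score 0.99 go -4.4 tool 346.2 rel -5.0 F [ 0.4 -0.9 -0.4] 0.0
t 9.2333 score 0.989 go -4.4 tool 346.2 rel -5.1 F [-0.2  0.4 -0.4] 0.0
t 9.2833 score 0.99 go -4.1 tool 346.2 rel -4.8 F [-0.5  0.4 -0.5] 0.0
```

View pics/t5c.png

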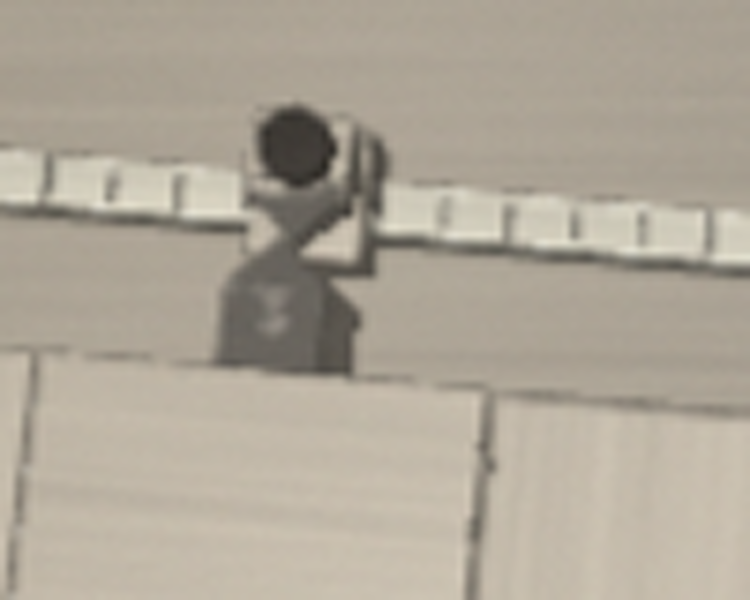

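The pointers nearly meet: carriage apex about (275,250), index apex about (299,235). The carriage is 4 to 5 mm past and creeping back slowly. I'll centre the fingers in the opening while it settles.

arm_command(
  targets=[
    [0.0001,0.002,0,0],
    [0.0003,0.004,0,0],
    [0.0004,0.006,0,0],
    [0.0005,0.007,0,0],
    [0.0005,0.007,0,0],
    [0.0005,0.007,0,0],
    [0.0005,0.007,0,0],
    [0.0005,0.007,0,0],
  ],
  claw=0.25,
)

```text
time: 10.05
tool_pos: [0.4548, 0.0846, 0.0499]
ee_rot: [3.141, 0.0, -0.074]
wrist_force: [0.5, -0.3, 0.1]
width: 0.0704
finger_force: 0.0
```

```bash
python3 -c "
from h import *
for i in range(6):track()"
```

```text
t 10.05 score 0.99 go -3.9 tool 349.7 rel -1.0 F [ 0.5 -0.3  0.1] 0.0
t 10.1 score 0.99 go -3.9 tool 349.8 rel -1.0 F [-0.6 -0.9 -0.4] 0.0
t 10.15 score 0.99 go -4.1 tool 349.7 rel -1.3 F [-0.4  0.4 -0.1] 0.0
t 10.2 score 0.991 go -3.9 tool 349.7 rel -1.1 F [0.2 0.7 0.8] 0.0
t 10.25 score 0.991 go -3.9 tool 349.7 rel -1.0 F [-0.1  0.1 -1.3] 0.0
t 10.3 score 0.991 go -3.9 tool 349.7 rel -1.0 F [-0.3  0.1 -0.2] 0.0
```

The carriage has stopped about 4 mm past the index, which is within tolerance, and the fingers are centred. I'll lift straight out.

arm_command(
  targets=[
    [0,0,0.02,0],
    [0,0,0.06,0],
    [0,0,0.1,0],
    [0,0,0.14,0],
    [0,0,0.17,0],
    [0,0,0.18,0],
    [0,0,0.18,0],
    [0,0,0.18,0],
  ],
)

```text
time: 11.02
tool_pos: [0.4547, 0.0846, 0.1398]
ee_rot: [3.141, 0.0, -0.074]
wrist_force: [-0.3, 0.2, -0.8]
width: 0.0708
finger_force: 0.0
```

```bash
python3 -c "
from h import *
for i in range(6):track()"
```

```text
t 11.0167 score 0.99 go -3.9 tool 349.7 rel -1.0 F [-0.3  0.2 -0.8] 0.0
t 11.0667 score 0.991 go -3.9 tool 349.7 rel -1.1 F [ 0.4 -0.  -0.6] 0.0
t 11.1167 score 0.99 go -3.9 tool 349.6 rel -1.1 F [0.9 0.6 0.1] 0.0
t 11.1667 score 0.991 go -3.9 tool 349.6 rel -1.1 F [0.1 0.1 0.2] 0.0
t 11.2167 score 0.991 go -4.1 tool 349.6 rel -1.4 F [ 0.4  0.9 -0.1] 0.0
t 11.2667 score 0.99 go -3.9 tool 349.6 rel -1.1 F [-0.4  0.6  0.5] 0.0
```

```bash
python3 -c "
from bench import robot
print(robot.close_job())"
```

```text
the job is handed in; nothing more can be done
None
```

The carriage is standing still about 4 mm past the index (tolerance 12 mm) with the hand lifted clear, and I handed the job in at about 11 s; no verdict was shown, and I did not re-measure the bowl and spatula at the end.

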